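# Pinch a shelf-divider foot in the squeeze clamp

### The job

Take the blue shelf divider out of its stand, slide it edge-down fully home in the slot of the pale wooden foot that lies in the bench clamp, roughly centred along the slot, and let go of it. Then pump the clamp's two orange levers (never push its jaw by hand) until the sprung pad pinches the foot against the steel stop and is pressed about half of its 20 mm travel into its cup, never nearly all the way, which would crush the foot. Finish while holding the levers squeezed like that, and leave the can, the sauce bottle and the flat tin alone.

Things in the scene. Friction and masses are not known exactly. Their poses are not given: they have to be found in the camera images.
- clamp: Bench clamp, fixed to the table: plywood board 140 x 400 x 20 mm (x, y, z); origin at the centre of its underside. Along its y axis from -y to +y: steel stop (y -190 to -165 mm), wooden foot, pad and cup, grey ratchet housing (y 30 to 130 mm, top 76 mm above the table). The pad travels towards -y along the line x = 0, 44 mm above the table
- levers (a point): Midpoint between the two orange levers' grip bars, at (0, 80, 130) mm in the clamp's frame, axes as the clamp's. The bars are round, 14 mm thick, 58 mm long along the clamp's x, one on the +y, one on the -y side; tops 138 mm above the table. They are squeezed together along y from above: 65 mm over their outer sides when let go, 40 mm fully squeezed, mirrored about this point
- lever_l (a joint): Angle of the +y lever (the -y one is geared to mirror it): 0 let go (sprung back), 0.18 rad fully squeezed. An idle squeeze takes about 4 to 8 N on each bar, up to about 18 N when the pad presses
- rod (a joint): Advance of the rod towards the stop, m, 0 to 0.095; unpressed pad face at y = -45 mm - this, in the clamp's frame. A full squeeze drives it 14 mm, a part squeeze in proportion; levers let go spring back and the rod stays, held by only 4 N of drag: once the pad is pressed in over 4 mm, keep the levers squeezed or the rod slips back until 4 to 5 mm remain
- jaw: Front end of the rod with the dark 44 mm cup and the pad it carries; origin 22 mm behind the cup's front rim, on the rod's axis, 44 mm above the table, axes as the clamp's. Not to be touched by the robot
- stop: Dark steel stop, fixed on the clamp's board, 110 x 25 x 50 mm; origin at the centre of its underside on top of the board. Its face towards the foot lies at y = -165 mm in the clamp's frame
- pad (a joint): How far the sprung pad is pressed into its cup, in m: 0 free, 0.020 fully home. Spring of 0.8 N per mm. It may read up to 5 mm while it merely pushes the foot along the board
- pad_disc: Red front disc of the pad, 35 mm across, 5 mm thick; origin at the centre of its front face, 44 mm above the table; axes as the clamp's
- foot: Pale wooden foot, loose on the clamp's board: 110 x 60 x 45 mm (x, y, z), 0.2 kg, origin at the centre of its underside, 20 mm above the table. A straight slot runs all along its x axis in the middle of its top, open at both ends: 11 mm wide, 30 mm deep, its mouth bevelled to 23 mm. It may start up to 15 mm from the stop; the pad then pushes it there
- slot_floor (a point): Centre of the floor of the foot's slot, 15 mm above the foot's underside; axes as the foot's
- divider: Blue plastic shelf divider with a white paper strip: a plain panel of 90 x 8 x 120 mm (x, y, z), 0.1 kg, origin at the centre of its lower edge; starts upright in the stand. Either face may point either way
- stand: Darker wooden stand, fixed: 130 x 70 x 45 mm, with a slot 13 mm wide and 30 mm deep along its x axis that holds the divider's lower edge, 15 mm above the table; origin at the centre of its underside
- can: Blue food can, 74 mm across, 110 mm tall, standing; origin at the centre of its underside. Bystander
- sauce: Red sauce bottle with a white cap, 66 mm across, 150 mm tall, standing; origin at the centre of its underside. Bystander
- tin: Flat red tin, 84 mm across, 40 mm tall; origin at the centre of its underside. Bystander
Not all that is in view belongs to the job. Of the things like the divider, leave any that is black or turquoise; of the rest the larger one is meant.

How it is judged:
By the outcome, as a careful person would: the job done as asked, in the order asked, and still so for the second after the job is handed in, while the arm keeps its last pose, push and grip.
It also fails if it takes over 72 s, if anything falls off the work surface, if the arm or the gripper's body presses on something with over 40 N, if the wrist force passes 120 N, or if a joint passes its speed limit or range.

### The arm

A 7-joint arm with a two-finger parallel gripper is mounted at the origin on the work surface. World frame = base frame: x ahead of the robot, y to its left, z up, the work surface at z = 0. Lengths are in m, angles in rad, forces in N, time in s.
With the tool pointing down it reaches from about 0.4 to 0.875 m from the base axis. Payload 6.5 kg.
Tool frame: the origin (TCP) lies where the fingers leave the gripper's body, on its centre line; the fingertips stand 64 mm ahead of it and the grasp point (between the pads) lies bot.hold_point_z ahead of it (bot.hold_point_z is the distance from the TCP to the grasp point, in m); z points along the fingers, y is the line along which they close (so a half turn about z gives the same grasp; the last joint's range is limited). The gripper opens to 88 mm and grips with 3 to 60 N. Pads are 18 mm wide; open, the fingers measure 123 mm over their backs; the gripper's body (75 mm by 187 mm) begins 45 mm behind the grasp point.
Start: joints at [-1.279, 0.536, -0.004, 1.538, 0.003, 1.067, -0.071], TCP at [0.228, 0.609, 0.303] pointing down, gripper open.
Joint ranges: [-2.7, 2.7], [-0.37, 2.16], [-1.27, 1.26], [0.24, 2.4], [-1.31, 4.45], [0.19, 1.91], [-2.76, 2.76]. Speed limits (rad/s): [2.39, 2.39, 3.14, 3.14, 3.14, 3.14, 3.14].

### API

Orientations are given as a unit quaternion [w, x, y, z].
In Python, from workcell import bot gives the robot as it stands. The module is installed in compiled form; this text tells all that it offers.
- The arm moves only by the tool send_rows, never from a script. Its argument "series" is a list of rows, each an object with "fingers": the opening, from 0 (shut) to 1 (fully open); "xyz": the shift along the tool's x, y, z in cm, a list of three; "delta_rot": the turn, a rotation vector about the tool's x, y, z in rad, a list of three. In form: [{"fingers": fingers, "xyz": [dx, dy, dz], "delta_rot": [ax, ay, az]}, ...]. A call has 1 to 12 rows; each row is the pose to reach, as a shift and turn from the pose commanded when the call began, along the tool's axes at that moment; what a row does not reach only later rows make up. A row lasts 1/12 s, in which the tool goes at most 41.7 mm and 7.16 degrees, less where a joint would pass 70% of its speed; a pose out of reach is approached as far as the arm can. A call with a gripper value outside its range is refused whole. The fingers move at their own pace and stop on an object; the grip force is fixed at half the most. Time passes only in rows, so rows that repeat a pose let the fingers close. It gives the time, the measured TCP pose, the force, the opening and the grip force at its end, in the units of the state.
- bot.get_obs(): the state, without advancing time (a new reading comes with each control period).
- bot.grab_frame(name): name is "side" or "top" or "wrist"; returns (picture, depth): 384x512x3 uint8, red, green, blue; 384x512 float32, m along the optical axis (not along the pixel's ray), 0 where there is no reading.
- bot.camera_info(name): a dict with "fx", "fy", "cx", "cy" (pixels), "k1" (the pictures are not rectified: a ray, as slopes to the right and down, at radius r is drawn at 1 + k1 r^2 times it, then the intrinsics apply), "R" (3x3) and "t" (3): a world point X has camera coordinates R X + t. Camera axes: x right, y down, z forward; pixel columns grow to the right and rows downward; lengths in m; the calibration is good to about 2 mm. A picture is of the moment at which its call begins: read the wrist's pose just before it. camera_info takes no time and is no camera call; for the wrist camera it gives the pose at the moment of the call.
- bot.finish_job(): hands the job in; it is judged then, once.
The state is a dict: "time": time; "joint_pos": joint angles; "qd": joint speeds; "joint_torque": joint torques, N m; "eef_pos": TCP position; "orientation": TCP orientation; "wrist_force": force on the tool from outside, world axes, zero at the start; "ft_torque": the same for the moment, N m; "opening": finger opening in m; "gripper_force": force on a finger pad.
Only numpy, scipy, OpenCV 4.12 (cv2) and the standard library are available. Lean on these libraries where they do the work, as an engineer would, in place of code of your own. Each camera call takes 0.05 s, during which the arm holds its last target. There are 200 camera calls.

## Working session

There is one attempt and no reset: what is moved stays moved. The work goes in short steps, Python scripts to look and compute and a tool call to move; the robot and the scene stay as the last step left them, time stands still between calls to the robot, and variables do not carry over. Pictures are saved under pics/ and viewed, at most 10 in all, crops included, and the job is handed in when it is done.

Besides the shell and the picture viewer there is one more tool, called after "Call:" by a JSON object that holds its "api" and its "payload". send_rows: Moves the arm, as the interface text tells. Its arguments: {"type":"object","properties":{"series":{"type":"array"}},"required":["series"]}

```bash
mkdir -p pics; cat > h.py <<'E'
import numpy as np, cv2
from workcell import bot
def cloud(name):
    ci=bot.camera_info(name); im,d=bot.grab_frame(name)
    h,w=d.shape; u,v=np.meshgrid(np.arange(w),np.arange(h))
    K=np.array([[ci['fx'],0,ci['cx']],[0,ci['fy'],ci['cy']],[0,0,1.]])
    xd=(u-ci['cx'])/ci['fx']; yd=(v-ci['cy'])/ci['fy']; x,y=xd.copy(),yd.copy()
    for _ in range(8):
        s=1+ci['k1']*(x*x+y*y); x,y=xd/s,yd/s
    P=np.stack([x*d,y*d,d],-1)
    R=np.array(ci['R']);t=np.array(ci['t'])
    W=(P-t)@R; W[d==0]=np.nan
    return im,d,W
E
python3 - <<'E'
from h import *
print(bot.get_obs(),bot.hold_point_z)
ims=[]
for n in ['top','side']:
    im,d,W=cloud(n); np.savez('c_'+n,im=im,d=d,W=W); cv2.imwrite(f'pics/{n}0.png',cv2.resize(im[:,:,::-1],(800,600)))
    c=bot.camera_info(n); print(n,c['fx'],c['k1'],-np.array(c['R']).T@c['t'],np.array(c['R'])[2])
E
```

```text
{'time': 0.0, 'joint_pos': array([-1.27920812,  0.53716156, -0.00444134,  1.53884987,  0.00262756,
        1.06731209, -0.07122456]), 'qd': array([ 0.00049557,  0.00113414, -0.00114856,  0.00205402,  0.00046169,
        0.00058381,  0.00034154]), 'joint_torque': array([-1.80608608e-04, -5.70970130e+01,  9.90717039e-01, -2.51610500e+01,
       -5.62245212e-02,  1.79643044e-02,  1.47484648e-04]), 'eef_pos': array([0.22746956, 0.60836393, 0.30185102]), 'orientation': array([-7.93985480e-05,  1.77910379e-01,  9.84046316e-01, -8.58993234e-04]), 'wrist_force': array([ 0.06337081, -0.52126712, -0.29777346]), 'ft_torque': array([ 0.04684488, -0.05070316, -0.02580712]), 'gripper_force': 0.0, 'opening': 0.08812850713018554} 0.0453
top 445.32872584372575 -0.1260033552980412 [0.36830964 0.04953944 1.2923711 ] [ 0.17619282  0.00266844 -0.98435206]
side 485.8086335496385 0.025253218105478384 [-0.0268173  -0.63841286  0.71704436] [ 0.56925917  0.6113422  -0.54973149]
```

View pics/top0.png

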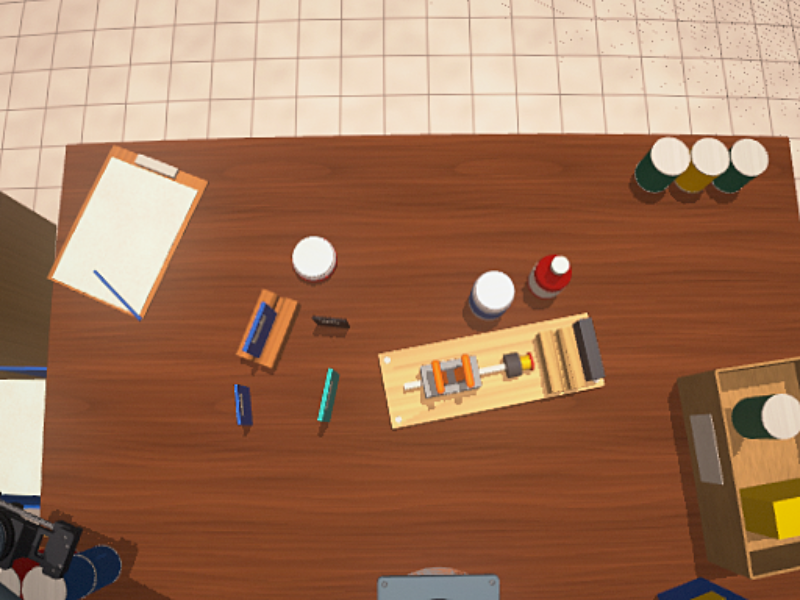

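View pics/side0.png

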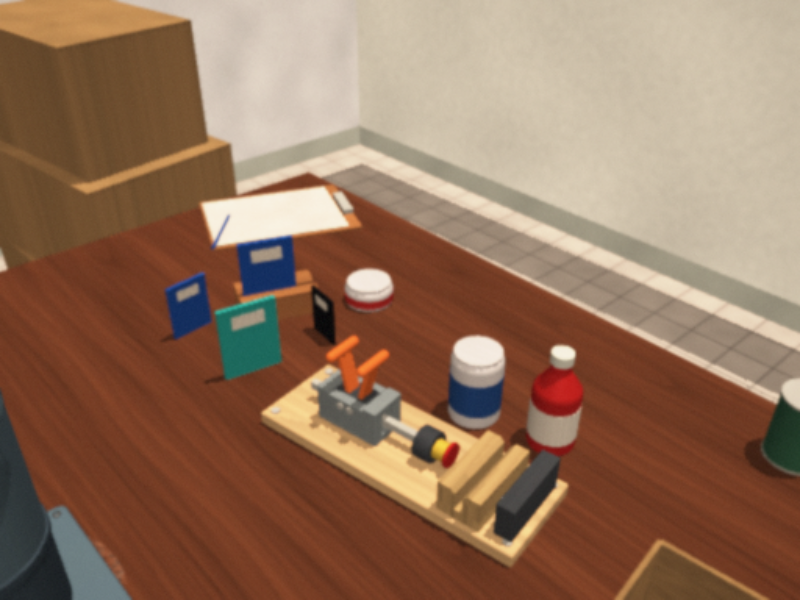

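The candidates (in 800x600 top-view pixels) are: the blue divider in the stand (258,330), a smaller free blue one (243,405), turquoise (327,395) and black (330,322). The larger blue one in the stand is the one meant. In the clamp, the levers are near (453,374), the foot near (558,362), and the stop at (590,350).

```bash
python3 - <<'E'
from h import *
def rect(P,tag):
    r=cv2.minAreaRect(P[:,:2].astype(np.float32)*1000); b=cv2.boxPoints(r)
    e=b[1]-b[0]; f=b[2]-b[1]; L=e if np.hypot(*e)>np.hypot(*f) else f
    print(tag,len(P),'c',np.round(np.array(r[0]),1),'size',np.round(r[1],1),'ang',round(np.degrees(np.arctan2(L[1],L[0]))%180,1),'zmed',np.round(np.nanmedian(P[:,2])*1000,1))
for n in ['top','side']:
    z=np.load(f'c_{n}.npz'); im,W=z['im'],z['W']; hsv=cv2.cvtColor(im,cv2.COLOR_RGB2HSV); H,S,V=[hsv[...,i].astype(int) for i in range(3)]
    x,y,zz=W[...,0],W[...,1],W[...,2]
    print(n)
    ws=(x>.3)&(x<.75)&(y>-.4)&(y<.45)
    bl=ws&(H>105)&(H<130)&(S>120)&(zz>.02)&(y>.2)
    k,l,st,_=cv2.connectedComponentsWithStats(bl.astype(np.uint8))
    for i in range(1,k):
        if st[i,4]>40:
            P=W[l==i]; rect(P,'blue'); print('   z range',np.percentile(P[:,2],[1,99])); rect(P[P[:,2]>np.percentile(P[:,2],99)-.012],'  blue top'); rect(P[P[:,2]<.11],'  low') if (P[:,2]<.11).sum()>5 else 0
    wood=ws&(H>8)&(H<30)&(S>40)&(y<.15)&(V>130)
    rect(W[wood&(abs(zz-.02)<.006)],'board')
    rect(W[wood&(abs(zz-.065)<.006)],'foot top')
    rect(W[ws&(y<.0)&(V<80)&(abs(zz-.07)<.006)&(S<100)],'stop top')
    orr=ws&(H<14)&(S>200)&(V>150)&(zz>.1)&(y<.1)&(y>-.15)
    k,l,st,_=cv2.connectedComponentsWithStats(orr.astype(np.uint8))
    for i in range(1,k):
        if st[i,4]>15: P=W[l==i]; rect(P,'or'); rect(P[P[:,2]>.125],'or hi')
    rect(W[ws&(y>.15)&(y<.35)&(H<20)&(abs(zz-.045)<.006)&(x>.4)&(x<.6)],'stand top')
im=np.load('c_top.npz')['im']; a=im[170:290,140:260,::-1]; b=im[190:290,235:395,::-1]
o=np.zeros((600,800,3),np.uint8); o[:300,:300]=cv2.resize(a,(300,300));o[:300,310:790]=cv2.resize(b,(480,300))
im=np.load('c_side.npz')['im']; o[300:,:400]=cv2.resize(im[140:260,100:220,::-1],(400,300));o[300:,400:]=cv2.resize(im[200:360,170:370,::-1],(400,300))
cv2.imwrite('pics/crop1.png',o)
E
```

```text
top
blue 88 c [542.  310.2] size [ 7.6 86.7] ang 158.7 zmed 133.3
   z range [0.12330678 0.13768382]
  blue top 84 c [542.  310.2] size [ 7.6 86.7] ang 158.7 zmed 133.6
blue 59 c [412.9 346.3] size [67.8  6.3] ang 5.7 zmed 92.2
   z range [0.08376288 0.09648541]
  blue top 57 c [412.9 346.3] size [67.8  6.3] ang 5.7 zmed 92.4
  low 59 c [412.9 346.3] size [67.8  6.3] ang 5.7 zmed 92.2
board 3956 c [496.9 -99. ] size [187.1 399.9] ang 100.2 zmed 18.7
foot top 685 c [ 525.9 -140.7] size [193.  266.8] ang 90.6 zmed 63.3
stop top 16 c [ 499.3 -267.1] size [101.8   4.8] ang 14.2 zmed 66.8
or 37 c [462.2 -44.1] size [53.4 10.8] ang 16.3 zmed 132.1
or hi 27 c [462.6 -45.7] size [53.4  7.3] ang 16.3 zmed 133.5
or 20 c [453.8   5.4] size [47.9  2.3] ang 10.0 zmed 132.7
or hi 20 c [453.8   5.4] size [47.9  2.3] ang 10.0 zmed 132.7
or 20 c [453.7  -6.7] size [31.4  7.1] ang 9.9 zmed 131.5
or hi 15 c [453.5  -5. ] size [31.4  3. ] ang 12.0 zmed 133.9
stand top 491 c [532.6 260.6] size [170.8 124.5] ang 69.1 zmed 43.5
side
blue 858 c [543.6 305.2] size [11.6 87.2] ang 158.6 zmed 82.6
   z range [
[... 190 characters left out ...]
 14.3] ang 7.1 zmed 50.7
   z range [0.02040686 0.09330744]
  blue top 108 c [414.2 342.8] size [69.2 12.5] ang 3.2 zmed 89.1
  low 523 c [414.2 341.7] size [69.6 14.3] ang 7.1 zmed 50.7
board 4560 c [513.1 -97.6] size [221.4 401.8] ang 100.6 zmed 19.2
foot top 1360 c [ 532.9 -115.1] size [222.  283.2] ang 95.1 zmed 64.1
stop top 613 c [ 534.8 -148.7] size [172.2 300.5] ang 91.5 zmed 69.4
or 191 c [456.3  -6.5] size [55.2 16.7] ang 3.8 zmed 124.0
or hi 92 c [456.3  -4.7] size [55.4 14.3] ang 6.0 zmed 132.2
or 106 c [465.3 -53.2] size [54.6 14.5] ang 10.0 zmed 131.3
or hi 92 c [465.4 -54.2] size [54.5 13.5] ang 7.4 zmed 131.8
stand top 267 c [532.9 253.3] size [170.3 118.2] ang 73.2 zmed 43.5
```

View pics/crop1.png

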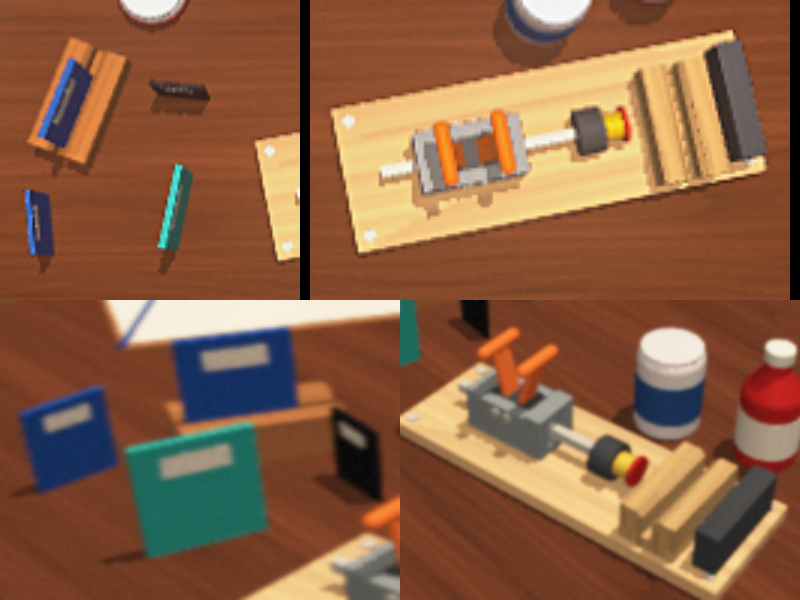

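The crop confirms the choice: the larger blue divider stands in the stand at crop (65,100), and the free blue one at (38,222) is smaller. The foot sits a few mm from the stop. I'll move above the divider.

Call:
{"api": "send_rows", "payload": {"series": [{"fingers": 1, "xyz": [-1.5, -0.6, 0], "delta_rot": [0, 0, 0.014]}, {"fingers": 1, "xyz": [-4.5, -1.9, 0], "delta_rot": [0, 0, 0.014]}, {"fingers": 1, "xyz": [-8.2, -3.5, 0], "delta_rot": [0, 0, 0.014]}, {"fingers": 1, "xyz": [-12, -5.1, 0], "delta_rot": [0, 0, 0.014]}, {"fingers": 1, "xyz": [-16, -6.8, 0], "delta_rot": [0, 0, 0.014]}, {"fingers": 1, "xyz": [-20, -8.5, 0], "delta_rot": [0, 0, 0.014]}, {"fingers": 1, "xyz": [-24, -10.2, 0], "delta_rot": [0, 0, 0.014]}, {"fingers": 1, "xyz": [-28, -11.9, 0], "delta_rot": [0, 0, 0.014]}, {"fingers": 1, "xyz": [-32, -13.6, 0], "delta_rot": [0, 0, 0.014]}, {"fingers": 1, "xyz": [-36, -15.3, 0], "delta_rot": [0, 0, 0.014]}, {"fingers": 1, "xyz": [-39, -16.6, 0], "delta_rot": [0, 0, 0.014]}, {"fingers": 1, "xyz": [-40, -17.1, 0], "delta_rot": [0, 0, 0.014]}]}}

```text
time: 1.1
eef_pos: [0.5477, 0.3001, 0.3028]
orientation: [0.002, 0.19, 0.982, -0.002]
wrist_force: [0.1, 0.3, 0.4]
opening: 0.0881
gripper_force: 0.0
```

```bash
cat >> h.py <<'E'
from scipy.spatial.transform import Rotation as Rn
def pose():
    o=bot.get_obs(); q=o['orientation']; return np.array(o['eef_pos']),Rn.from_quat([q[1],q[2],q[3],q[0]]).as_matrix(),o
def rect(P,tag):
    r=cv2.minAreaRect(P[:,:2].astype(np.float32)*1000); b=cv2.boxPoints(r)
    e=b[1]-b[0]; f=b[2]-b[1]; L=e if np.hypot(*e)>np.hypot(*f) else f
    a=np.degrees(np.arctan2(L[1],L[0]))%180
    print(tag,len(P),'c',np.round(r[0],1),'size',np.round(r[1],1),'ang',round(a,1),'zmed',np.round(np.nanmedian(P[:,2])*1000,1))
    return np.array(r[0])/1000,np.radians(a)
def go(target,ya):  # target TCP, desired world angle of tool y (mod pi)
    p,R,o=pose(); d=R.T@(np.array(target)-p)*100
    cur=np.arctan2(R[1,1],R[0,1]); w=(ya-cur+np.pi/2)%np.pi-np.pi/2
    print('t',round(o['time'],2),'p',np.round(p,4),'yaw',round(np.degrees(cur),2),'tilt',np.round(R[:2,2],4),'shift cm',np.round(d,2),'rotz',round(-w,4))
E
python3 - <<'E'
from h import *
im,d,W=cloud('wrist'); np.savez('c_w1',im=im,d=d,W=W); cv2.imwrite('pics/w1.png',im[:,:,::-1])
hsv=cv2.cvtColor(im,cv2.COLOR_RGB2HSV); H,S,V=[hsv[...,i].astype(int) for i in range(3)]
bl=(H>105)&(H<130)&(S>100)&(W[...,2]>.12)
c,a=rect(W[bl],'blue top'); P=W[bl]; rect(P[P[:,2]>.128],'hi')
go([c[0],c[1],.155],a+np.pi/2); print(pose()[2]['joint_pos'])
E
```

```text
blue top 944 c [544.3 310. ] size [ 7.7 89.7] ang 158.8 zmed 134.2
hi 934 c [544.3 309.8] size [ 7.3 89.7] ang 159.4 zmed 134.2
t 1.15 p [0.5477 0.3001 0.3027] yaw 68.06 tilt [ 0.0028 -0.0042] shift cm [ 0.75  0.83 14.76] rotz -0.0132
[-0.64899472  0.49250768  0.10292298  1.61560191 -0.05060195  1.0360916
  0.65538946]
```

View pics/w1.png

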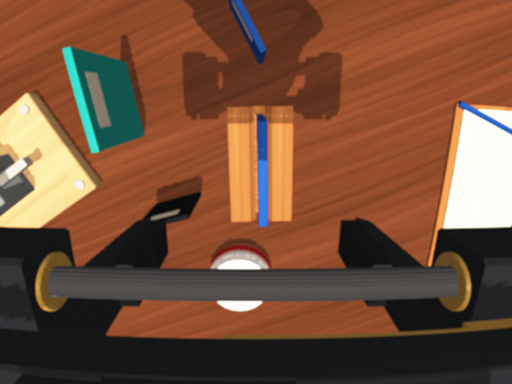

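The divider's top edge runs along column 263, rows 115–225, centred between the open fingers. I'll let the arm settle to compare commanded and measured pose before descending.

Call:
{"api": "send_rows", "payload": {"series": [{"fingers": 1, "xyz": [0, 0, 1.5], "delta_rot": [0, 0, 0]}, {"fingers": 1, "xyz": [0, 0, 3], "delta_rot": [0, 0, 0]}, {"fingers": 1, "xyz": [0, 0, 4], "delta_rot": [0, 0, 0]}, {"fingers": 1, "xyz": [0, 0, 4], "delta_rot": [0, 0, 0]}]}}

```text
time: 1.48
eef_pos: [0.5409, 0.3078, 0.2603]
orientation: [-0.002, 0.185, 0.983, -0.002]
wrist_force: [0.7, 0.4, -0.3]
opening: 0.0882
gripper_force: 0.0
```

```bash
python3 - <<'E'
from h import *
go([.5443,.3099,.155],np.radians(69))
E
```

```text
t 1.48 p [0.5409 0.3078 0.2603] yaw 68.71 tilt [-0.0038 -0.0024] shift cm [-0.27  0.35 10.53] rotz -0.0051
```

Call:
{"api": "send_rows", "payload": {"series": [{"fingers": 1, "xyz": [-0.15, 0.2, 2], "delta_rot": [0, 0, 0]}, {"fingers": 1, "xyz": [-0.15, 0.2, 4.5], "delta_rot": [0, 0, 0]}, {"fingers": 1, "xyz": [-0.15, 0.2, 7], "delta_rot": [0, 0, 0]}, {"fingers": 1, "xyz": [-0.15, 0.2, 9], "delta_rot": [0, 0, 0]}, {"fingers": 1, "xyz": [-0.15, 0.2, 10.3], "delta_rot": [0, 0, 0]}, {"fingers": 1, "xyz": [-0.15, 0.2, 10.7], "delta_rot": [0, 0, 0]}, {"fingers": 1, "xyz": [-0.15, 0.2, 10.7], "delta_rot": [0, 0, 0]}, {"fingers": 0.5, "xyz": [-0.15, 0.2, 10.7], "delta_rot": [0, 0, 0]}, {"fingers": 0, "xyz": [-0.15, 0.2, 10.7], "delta_rot": [0, 0, 0]}, {"fingers": 0, "xyz": [-0.15, 0.2, 10.7], "delta_rot": [0, 0, 0]}, {"fingers": 0, "xyz": [-0.15, 0.2, 10.7], "delta_rot": [0, 0, 0]}, {"fingers": 0, "xyz": [-0.15, 0.2, 10.7], "delta_rot": [0, 0, 0]}]}}

```text
time: 2.48
eef_pos: [0.5448, 0.3101, 0.1564]
orientation: [0.0, 0.185, 0.983, 0.0]
wrist_force: [0.5, -0.9, -0.7]
opening: 0.057
gripper_force: 0.0
```

Call:
{"api": "send_rows", "payload": {"series": [{"fingers": 0, "xyz": [0, 0, 0], "delta_rot": [0, 0, 0]}, {"fingers": 0, "xyz": [0, 0, 0], "delta_rot": [0, 0, 0]}, {"fingers": 0, "xyz": [0, 0, 0], "delta_rot": [0, 0, 0]}]}}

```text
time: 2.73
eef_pos: [0.5445, 0.3099, 0.1558]
orientation: [-0.0, 0.185, 0.983, -0.0]
wrist_force: [0.6, -0.4, 0.6]
opening: 0.037
gripper_force: 0.0
```

```bash
python3 - <<'E'
from h import *
go([.5443,.3099,.155],np.radians(69))
# clamp geometry from stored clouds
for n in ['top','side']:
    z=np.load(f'c_{n}.npz'); im,W=z['im'],z['W']; hsv=cv2.cvtColor(im,cv2.COLOR_RGB2HSV); H,S,V=[hsv[...,i].astype(int) for i in range(3)]
    x,y,zz=W[...,0],W[...,1],W[...,2]
    box=(x>.38)&(x<.6)&(y>-.33)&(y<.13)
    light=(H>8)&(H<30)&(V>130)&(S<170)
    def big(m):
        k,l,st,_=cv2.connectedComponentsWithStats(m.astype(np.uint8)); i=1+np.argmax(st[1:,4]); return W[l==i]
    print(n); rect(W[box&(abs(zz-.065)<.005)&light],'foot'); 
    m=box&light&(abs(zz-.02)<.01); rect(big(m),'board')
    s=box&(V<90)&(zz>.055)&(zz<.08)&(S<120)&(y<-.2); rect(big(s),'stop')
    np.set_printoptions(suppress=True)
E
```

```text
t 2.73 p [0.5445 0.3099 0.1558] yaw 68.7 tilt [-0. -0.] shift cm [ 0.02 -0.01  0.08] rotz -0.0053
top
foot 672 c [ 463.5 -138.6] size [116.2 312.7] ang 105.8 zmed 63.8
board 4096 c [ 474.5 -103. ] size [141.2 399.9] ang 100.2 zmed 18.6
stop 40 c [ 516.3 -263. ] size [75.9  2.7] ang 9.9 zmed 62.0
side
foot 1186 c [ 472.2 -117.8] size [114.2 281.9] ang 99.7 zmed 64.2
board 4731 c [ 475.6 -104.6] size [143.4 402.1] ang 100.3 zmed 19.1
stop 776 c [ 507.8 -280.4] size [111.6  26.1] ang 10.8 zmed 69.1
```

Call:
{"api": "send_rows", "payload": {"series": [{"fingers": 0, "xyz": [0, 0, 0], "delta_rot": [0, 0, 0]}, {"fingers": 0, "xyz": [0, 0, 0], "delta_rot": [0, 0, 0]}, {"fingers": 0, "xyz": [0, 0, 0], "delta_rot": [0, 0, 0]}, {"fingers": 0, "xyz": [0, 0, 0], "delta_rot": [0, 0, 0]}, {"fingers": 0, "xyz": [0, 0, 0], "delta_rot": [0, 0, 0]}, {"fingers": 0, "xyz": [0, 0, 0], "delta_rot": [0, 0, 0]}, {"fingers": 0, "xyz": [0, 0, 0], "delta_rot": [0, 0, 0]}]}}

```text
time: 3.32
eef_pos: [0.5446, 0.3099, 0.1557]
orientation: [0.0, 0.185, 0.983, -0.0]
wrist_force: [-0.3, -0.3, -0.3]
opening: 0.0076
gripper_force: 30.0
```

```bash
cat >> h.py <<'E'
A=np.radians(10.25); C=np.array([.475,-.1038]); UX=np.array([np.cos(A),np.sin(A)]); UY=np.array([-np.sin(A),np.cos(A)])
def cl(W): 
    q=W[...,:2]-C; return q@UX,q@UY
E
python3 - <<'E'
from h import *
go([.5443,.3099,.155],np.radians(69)); print(pose()[2]['opening'],pose()[2]['gripper_force'])
for n in ['top','side']:
    z=np.load(f'c_{n}.npz'); W=z['W']; X,Y=cl(W); Z=W[...,2]
    m=(abs(X)<.065)&(Y<-.08)&(Y>-.2)
    print(n)
    for lo,hi in [(-.045,-.03),(-.008,.008),(.03,.045)]:
        for z0,z1,t in [(.06,.0665,'foot65'),(.0672,.075,'stop70'),(.03,.05,'slot')]:
            s=m&(X>lo)&(X<hi)&(Z>z0)&(Z<z1); 
            if s.sum()>3:
                ys=np.sort(Y[s]); print(lo,t,s.sum(),np.round(ys[::max(1,len(ys)//14)]*1000))
E
```

```text
t 3.32 p [0.5446 0.3099 0.1557] yaw 68.7 tilt [ 0. -0.] shift cm [ 0.03 -0.01  0.07] rotz -0.0053
0.007551627850442642 29.998017624020576
top
-0.045 foot65 89 [-188. -181. -149. -145. -142. -139. -135. -130. -113. -108. -106. -102.
  -97.  -94.  -91.]
-0.045 stop70 36 [-188. -186. -184. -182. -179. -177. -176. -174. -173. -173. -172. -170.
 -170. -169. -167. -166. -165. -132.]
-0.045 slot 35 [-166. -166. -165. -164. -164. -126. -126. -125. -125. -124. -123. -122.
 -121. -120.  -90.  -90.  -89.  -89.]
-0.008 foot65 88 [-189. -173. -150. -146. -144. -140. -136. -131. -128. -110. -106. -102.
  -99.  -96.  -91.]
-0.008 stop70 43 [-189. -187. -185. -183. -181. -179. -175. -173. -170. -169. -168. -165.
 -163. -132.  -91.]
-0.008 slot 33 [-166. -165. -165. -164. -163. -126. -126. -125. -125. -125. -124. -123.
 -122. -121.  -90.  -90.  -89.]
0.03 foot65 88 [-190. -165. -149. -146. -142. -140. -136. -131. -128. -112. -107. -102.
  -99.  -95.  -91.]
0.03 stop70 39 [-188. -185. -184. -183. -182. -180. -178. -178. -177. -175. -173. -172.
 -171. -170. -169. -167. -166. -147.  -96.  -90.]
0.03 slo
[... 413 characters left out ...]
-118. -118. -117. -116.]
-0.008 foot65 162 [-192. -153. -152. -149. -145. -142. -138. -134. -115. -113. -110. -106.
 -102. -100.  -95.]
-0.008 stop70 91 [-192. -191. -189. -188. -186. -185. -182. -181. -179. -178. -176. -174.
 -172. -171. -169. -108.]
-0.008 slot 68 [-192. -192. -191. -191. -191. -191. -191. -154. -154. -153. -153. -153.
 -119. -118. -118. -118. -117.]
0.03 foot65 134 [-192. -154. -150. -147. -144. -141. -138. -133. -116. -114. -110. -106.
 -104. -100.  -96.]
0.03 stop70 77 [-191. -190. -189. -188. -186. -185. -183. -181. -179. -178. -176. -175.
 -173. -171. -169. -167.]
0.03 slot 59 [-192. -191. -191. -191. -191. -191. -154. -154. -154. -153. -119. -118.
 -118. -118. -117.]
```

Gripped at 7.6 mm opening with 30 N. Next I'll lift and carry it.

Call:
{"api": "send_rows", "payload": {"series": [{"fingers": 0, "xyz": [0, 0, -0.8], "delta_rot": [0, 0, 0]}, {"fingers": 0, "xyz": [0, 0, -2.5], "delta_rot": [0, 0, 0]}, {"fingers": 0, "xyz": [0, 0, -5], "delta_rot": [0, 0, 0]}, {"fingers": 0, "xyz": [0, 0, -8], "delta_rot": [0, 0, 0]}, {"fingers": 0, "xyz": [0, 0, -11], "delta_rot": [0, 0, 0]}, {"fingers": 0, "xyz": [0, 0, -14], "delta_rot": [0, 0, 0]}, {"fingers": 0, "xyz": [-0.3, -1, -16], "delta_rot": [0, 0, 0]}, {"fingers": 0, "xyz": [-0.9, -3, -16.5], "delta_rot": [0, 0, 0]}, {"fingers": 0, "xyz": [-1.7, -6, -16.5], "delta_rot": [0, 0, 0]}, {"fingers": 0, "xyz": [-2.7, -9.5, -16.5], "delta_rot": [0, 0, 0]}, {"fingers": 0, "xyz": [-3.7, -13, -16.5], "delta_rot": [0, 0, 0]}, {"fingers": 0, "xyz": [-4.7, -16.5, -16.5], "delta_rot": [0, 0, 0]}]}}

```text
time: 4.32
eef_pos: [0.5278, 0.1375, 0.3213]
orientation: [0.0, 0.185, 0.983, 0.0]
wrist_force: [0.4, -0.8, -0.6]
opening: 0.0079
gripper_force: 30.0
```

Call:
{"api": "send_rows", "payload": {"series": [{"fingers": 0, "xyz": [-1, -3.5, 0], "delta_rot": [0, 0, -0.04]}, {"fingers": 0, "xyz": [-2, -7, 0], "delta_rot": [0, 0, -0.1]}, {"fingers": 0, "xyz": [-3, -10.5, 0], "delta_rot": [0, 0, -0.16]}, {"fingers": 0, "xyz": [-4, -14, 0], "delta_rot": [0, 0, -0.22]}, {"fingers": 0, "xyz": [-5, -17.5, 0], "delta_rot": [0, 0, -0.28]}, {"fingers": 0, "xyz": [-6, -21, 0], "delta_rot": [0, 0, -0.34]}, {"fingers": 0, "xyz": [-7, -24.5, 0], "delta_rot": [0, 0, -0.4]}, {"fingers": 0, "xyz": [-8, -28, 0], "delta_rot": [0, 0, -0.45]}, {"fingers": 0, "xyz": [-9, -31, 0], "delta_rot": [0, 0, -0.5]}, {"fingers": 0, "xyz": [-9.7, -33.3, 0], "delta_rot": [0, 0, -0.53]}, {"fingers": 0, "xyz": [-10.1, -34.6, 0], "delta_rot": [0, 0, -0.55]}, {"fingers": 0, "xyz": [-10.2, -35, 0], "delta_rot": [0, 0, -0.55]}]}}

```text
time: 5.32
eef_pos: [0.4953, -0.2272, 0.3213]
orientation: [0.0, -0.087, 0.996, -0.001]
wrist_force: [0.7, -0.6, -0.1]
opening: 0.0078
gripper_force: 30.0
```

Call:
{"api": "send_rows", "payload": {"series": [{"fingers": 0, "xyz": [0, 0, 1], "delta_rot": [0, 0, 0]}, {"fingers": 0, "xyz": [0, 0, 3], "delta_rot": [0, 0, 0]}, {"fingers": 0, "xyz": [0, 0, 5], "delta_rot": [0, 0, 0]}, {"fingers": 0, "xyz": [0, 0, 6], "delta_rot": [0, 0, 0]}, {"fingers": 0, "xyz": [0, 0, 6], "delta_rot": [0, 0, 0]}, {"fingers": 0, "xyz": [0, 0, 6], "delta_rot": [0, 0, 0]}]}}

```text
time: 5.82
eef_pos: [0.4964, -0.2229, 0.2605]
orientation: [-0.0, -0.09, 0.996, 0.0]
wrist_force: [0.1, -0.1, -1.5]
opening: 0.0078
gripper_force: 30.0
```

```bash
python3 - <<'E'
from h import *
go([.4967,-.2238,.226],np.radians(100.25))
o=np.zeros((600,800,3),np.uint8)
im,d,W=cloud('wrist'); np.savez('c_w2',im=im,d=d,W=W); o[:300,:400]=cv2.resize(im[:,:,::-1],(400,300))
for i,n in enumerate(['side','top']):
    im,d,W=cloud(n); np.savez(f'c_{n}2',im=im,d=d,W=W)
    c=im[200:350,280:430] if n=='side' else im[190:290,290:400]
    o[300*i:300*i+300,400:]=cv2.resize(c[:,:,::-1],(400,300))
    X,Y=cl(W); Z=W[...,2]; m=(abs(X)<.075)&(Y<-.08)&(Y>-.2)
    hsv=cv2.cvtColor(im,cv2.COLOR_RGB2HSV); H,S,V=[hsv[...,k].astype(int) for k in range(3)]
    b=m&(H>105)&(H<130)&(S>100)
    if b.sum()>20:
        print(n,'blue Z',np.percentile(Z[b],[1,50,99]).round(4),'X',np.percentile(X[b],[1,99]).round(4),'Y',np.percentile(Y[b],[2,50,98]).round(4)); rect(W[b],'div')
X,Y=cl(W)
cv2.imwrite('pics/v2.png',o)
E
```

```text
t 5.82 p [ 0.4964 -0.2229  0.2605] yaw 100.28 tilt [-0.001   0.0007] shift cm [-0.02 -0.1   3.45] rotz 0.0006
side blue Z [0.1261 0.1727 0.241 ] X [-0.0456  0.0401] Y [-0.1319 -0.1262 -0.1192]
div 1082 c [ 495.2 -226.4] size [90.4 34.6] ang 10.2 zmed 172.7
top blue Z [0.1236 0.1953 0.2858] X [-0.0461  0.0424] Y [-0.1232 -0.1167 -0.108 ]
div 112 c [ 492.2 -209.9] size [89.1 31.2] ang 12.1 zmed 195.3
```

View pics/v2.png

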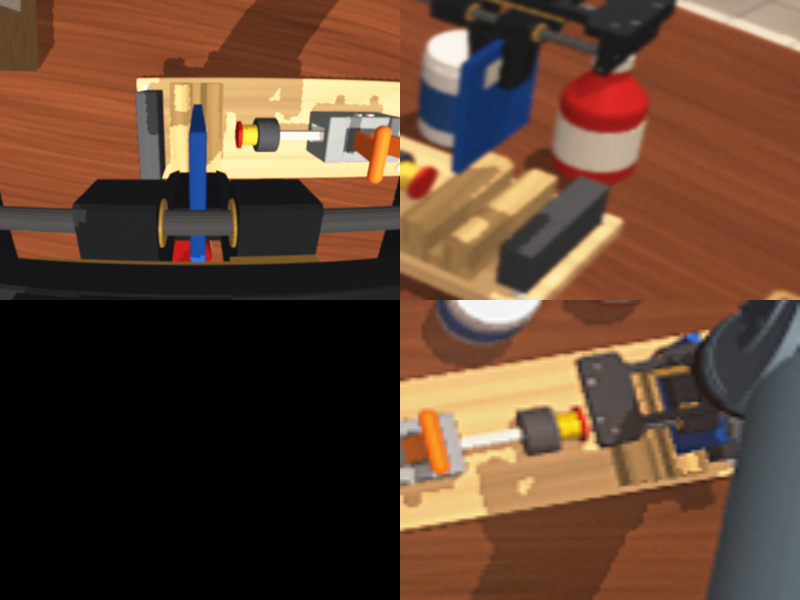

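The wrist view (top left) shows the divider at (197,140) over the foot at (193,130), with the stop at (150,135). I'll measure the slot from this view.

```bash
python3 - <<'E'
from h import *
z=np.load('c_w2.npz'); W=z['W']; im=z['im']; X,Y=cl(W); Z=W[...,2]
hsv=cv2.cvtColor(im,cv2.COLOR_RGB2HSV); H,S,V=[hsv[...,k].astype(int) for k in range(3)]
wood=(H>8)&(H<30)&(S>30)
m=(abs(X)<.07)&(Y<-.08)&(Y>-.165)&wood
t=m&(abs(Z-.064)<.0045)
print('X ext',np.percentile(X[t],[1,99]))
for lo in [-.05,-.035,-.02,-.005,.01,.025,.04]:
    for nm,s in [('foot',t&(X>lo)&(X<lo+.01)),('low',m&(Z<.055)&(Z>.03)&(X>lo)&(X<lo+.01))]:
        if s.sum()>5: ys=np.sort(Y[s])*1000; g=np.diff(ys); i=np.argmax(g); print(lo,nm,s.sum(),ys[[0,-1]].round(1),'gap',ys[i].round(1),ys[i+1].round(1), 'Z',np.median(Z[s]).round(4))
b=(H>105)&(H<130)&(S>100)&(abs(X)<.06)&(Y>-.2)&(Y<-.08)&(Z>.1)
for z0 in np.arange(.11,.25,.02):
    s=b&(abs(Z-z0)<.01)
    if s.sum()>5: print('blue z',z0.round(2),s.sum(),'X',np.percentile(X[s],[1,99]).round(4),'Y',np.percentile(Y[s],[1,50,99]).round(4))
print('stop',np.percentile(Y[(abs(Z-.07)<.003)&(abs(X)<.05)&(V<100)&(Y<-.155)],[1,99]))
p,R,o=pose(); print('tcp in clamp',cl(p))
E
```

```text
X ext [-0.06152288  0.04072026]
-0.05 foot 609 [-152.1  -92. ] gap -128.4 -115.9 Z 0.064
-0.05 low 135 [-127.8 -116.7] gap -121.4 -120.4 Z 0.0344
-0.035 foot 568 [-152.4  -92.6] gap -128.5 -114.1 Z 0.0641
-0.035 low 13 [-127.9 -127.2] gap -127.8 -127.3 Z 0.0483
-0.02 foot 509 [-152.   -92.4] gap -129.4 -112.3 Z 0.0642
-0.005 foot 459 [-152.5  -92.8] gap -132.3 -109.4 Z 0.0641
0.01 foot 421 [-152.8  -92.7] gap -132.4 -109.3 Z 0.0643
0.025 foot 414 [-152.4  -92.9] gap -131.6 -110.0 Z 0.0642
0.04 foot 75 [-152.7  -93.7] gap -131.8 -109.9 Z 0.0641
blue z 0.13 13 X [-0.045  -0.0448] Y [-0.1229 -0.1204 -0.1178]
blue z 0.15 40 X [-0.045  -0.0447] Y [-0.1235 -0.1204 -0.1173]
blue z 0.17 59 X [-0.045  -0.0447] Y [-0.1237 -0.1204 -0.1175]
blue z 0.19 88 X [-0.045  -0.0089] Y [-0.1241 -0.1203 -0.1145]
blue z 0.21 192 X [-0.045  -0.0026] Y [-0.1261 -0.1203 -0.1146]
blue z 0.23 2824 X [-0.0449  0.0223] Y [-0.1243 -0.1203 -0.1166]
blue z 0.25 172 X [-0.0436  0.0217] Y [-0.1244 -0.1207 -0.1163]
stop [-0.17869969 -0.16553804]
tcp in clamp (np.float64(0.0002605315203790394), np.float64(-0.12215324824822796))
```

Call:
{"api": "send_rows", "payload": {"series": [{"fingers": 0, "xyz": [0.25, -0.08, 0.5], "delta_rot": [0, 0, 0.005]}, {"fingers": 0, "xyz": [0.5, -0.15, 1.5], "delta_rot": [0, 0, 0.01]}, {"fingers": 0, "xyz": [0.5, -0.15, 3], "delta_rot": [0, 0, 0.01]}, {"fingers": 0, "xyz": [0.5, -0.15, 4], "delta_rot": [0, 0, 0.01]}, {"fingers": 0, "xyz": [0.5, -0.15, 4.6], "delta_rot": [0, 0, 0.01]}, {"fingers": 0, "xyz": [0.5, -0.15, 4.6], "delta_rot": [0, 0, 0.01]}, {"fingers": 0, "xyz": [0.5, -0.15, 4.6], "delta_rot": [0, 0, 0.01]}]}}

```text
time: 6.55
eef_pos: [0.4916, -0.2264, 0.2145]
orientation: [-0.0, -0.084, 0.996, 0.0]
wrist_force: [0.2, 0.5, -0.7]
opening: 0.0081
gripper_force: 30.0
```

```bash
cat > m.py <<'E'
from h import *
def look(tag):
    im,d,W=cloud('wrist'); cv2.imwrite(f'pics/{tag}.png',im[:,:,::-1]); X,Y=cl(W); Z=W[...,2]
    hsv=cv2.cvtColor(im,cv2.COLOR_RGB2HSV); H,S,V=[hsv[...,k].astype(int) for k in range(3)]
    t=(abs(X)<.07)&(Y<-.08)&(Y>-.18)&(H>8)&(H<30)&(S>30)&(abs(Z-.064)<.0045)
    for lo in [-.058,-.045,-.02,0,.02]:
        s=t&(X>lo)&(X<lo+.01)
        if s.sum()>5: ys=np.sort(Y[s])*1000; g=np.diff(ys); i=np.argmax(g); print(lo,'foot',ys[[0,-1]].round(1),'gap',ys[i].round(1),ys[i+1].round(1))
    print('Xext',np.percentile(X[t],[.5,99.5]).round(4))
    b=(H>105)&(H<130)&(S>100)&(abs(X)<.06)&(Y>-.2)&(Y<-.08)&(Z>.03)
    for z0 in np.arange(.04,.18,.02):
        s=b&(abs(Z-z0)<.01)
        if s.sum()>5: print('blue z',z0.round(2),s.sum(),'X',np.percentile(X[s],[1,99]).round(4),'Y',np.percentile(Y[s],[1,50,99]).round(4))
    if b.any(): print('blue zmin/max',np.percentile(Z[b],[.5,99.5]).round(4))
    p,R,o=pose(); print('tcp in clamp',np.round(cl(p),4),p.round(4),R[:2,2].round(4),o['wrist_force'].round(1),'yaw',np.degrees(np.arctan2(R[1,1],R[0,1])).round(2),'t',o['time'])
E
python3 -c "
from m import *
look('w3')"
```

```text
-0.058 foot [-152.1  -92.2] gap -127.7 -115.8
-0.045 foot [-151.9  -92. ] gap -128.6 -115.8
-0.02 foot [-152.1  -92.1] gap -132.7 -113.7
0 foot [-152.3  -92.5] gap -132.5 -113.7
0.02 foot [-152.7  -93. ] gap -151.9 -95.5
Xext [-0.062   0.0189]
blue z 0.08 9 X [-0.0504 -0.0503] Y [-0.1257 -0.1231 -0.12  ]
blue z 0.1 34 X [-0.0504 -0.0501] Y [-0.1257 -0.1225 -0.12  ]
blue z 0.12 59 X [-0.0504 -0.05  ] Y [-0.1258 -0.1225 -0.1194]
blue z 0.14 73 X [-0.0504 -0.05  ] Y [-0.1258 -0.1224 -0.1193]
blue z 0.16 160 X [-0.0504 -0.014 ] Y [-0.1286 -0.122  -0.117 ]
blue zmin/max [0.0948 0.2293]
tcp in clamp [-0.0053 -0.1238] [ 0.4918 -0.2266  0.215 ] [ 0.0003 -0.0002] [ 0.1  0.5 -0.5] yaw 99.63 t 6.6
```

Aligned to within 0.5 mm, so I'll insert.

Call:
{"api": "send_rows", "payload": {"series": [{"fingers": 0, "xyz": [0, 0.03, 0.5], "delta_rot": [0, 0, 0]}, {"fingers": 0, "xyz": [0, 0.03, 1.0], "delta_rot": [0, 0, 0]}, {"fingers": 0, "xyz": [0, 0.03, 1.5], "delta_rot": [0, 0, 0]}, {"fingers": 0, "xyz": [0, 0.03, 2.0], "delta_rot": [0, 0, 0]}, {"fingers": 0, "xyz": [0, 0.03, 2.5], "delta_rot": [0, 0, 0]}, {"fingers": 0, "xyz": [0, 0.03, 3.0], "delta_rot": [0, 0, 0]}, {"fingers": 0, "xyz": [0, 0.03, 3.4], "delta_rot": [0, 0, 0]}, {"fingers": 0, "xyz": [0, 0.03, 3.4], "delta_rot": [0, 0, 0]}]}}

```text
time: 7.27
eef_pos: [0.4911, -0.2259, 0.1797]
orientation: [-0.001, -0.084, 0.996, 0.0]
wrist_force: [-0.3, -0.9, -0.5]
opening: 0.0075
gripper_force: 30.0
```

Call:
{"api": "send_rows", "payload": {"series": [{"fingers": 0, "xyz": [0, 0, 0.2], "delta_rot": [0, 0, 0]}, {"fingers": 0, "xyz": [0, 0, 0.4], "delta_rot": [0, 0, 0]}, {"fingers": 0, "xyz": [0, 0, 0.55], "delta_rot": [0, 0, 0]}, {"fingers": 0, "xyz": [0, 0, 0.6], "delta_rot": [0, 0, 0]}, {"fingers": 0, "xyz": [0, 0, 0.6], "delta_rot": [0, 0, 0]}]}}

```text
time: 7.68
eef_pos: [0.4918, -0.2263, 0.1756]
orientation: [0.0, -0.084, 0.996, -0.0]
wrist_force: [-3.2, 1.2, 8.0]
opening: 0.0079
gripper_force: 30.0
```

```bash
python3 -c "
from m import *
look('w4')"
```

```text
-0.058 foot [-152.2  -91.7] gap -127.9 -118.7
-0.045 foot [-152.   -91.6] gap -128.7 -116.1
-0.02 foot [-152.2  -92.2] gap -131.1 -114.9
0 foot [-152.5  -92.3] gap -130.9 -114.9
Xext [-0.0621  0.0093]
blue z 0.04 6 X [-0.05   -0.0499] Y [-0.1244 -0.1221 -0.1204]
blue z 0.06 39 X [-0.0501 -0.0498] Y [-0.1255 -0.1224 -0.1198]
blue z 0.08 48 X [-0.0501 -0.0498] Y [-0.1258 -0.1226 -0.1195]
blue z 0.1 76 X [-0.0501 -0.0497] Y [-0.1256 -0.1223 -0.1193]
blue z 0.12 158 X [-0.0501 -0.0137] Y [-0.1286 -0.1221 -0.1169]
blue z 0.14 231 X [-0.0501 -0.007 ] Y [-0.1279 -0.1223 -0.1176]
blue z 0.16 2889 X [-0.0499  0.0171] Y [-0.1267 -0.1227 -0.1189]
blue zmin/max [0.0572 0.1914]
tcp in clamp [-0.0053 -0.1235] [ 0.4918 -0.2262  0.1756] [0.0006 0.    ] [-1.8  1.1  7.7] yaw 99.63 t 7.7333
```

The divider is home: bottom edge at z about 0.035, 8 N reaction. I'll release, lift, and move to the levers.

Call:
{"api": "send_rows", "payload": {"series": [{"fingers": 0.1, "xyz": [0, 0, -0.06], "delta_rot": [0, 0, 0]}, {"fingers": 0.6, "xyz": [0, 0, -0.06], "delta_rot": [0, 0, 0]}, {"fingers": 0.6, "xyz": [0, 0, -0.06], "delta_rot": [0, 0, 0]}, {"fingers": 0.6, "xyz": [0, 0, -0.06], "delta_rot": [0, 0, 0]}, {"fingers": 0.6, "xyz": [0, 0, -0.06], "delta_rot": [0, 0, 0]}, {"fingers": 0.6, "xyz": [0, 0, -0.06], "delta_rot": [0, 0, 0]}, {"fingers": 0.6, "xyz": [0, 0, -1], "delta_rot": [0, 0, 0]}, {"fingers": 0.6, "xyz": [0, 0, -3], "delta_rot": [0, 0, 0]}, {"fingers": 0.8, "xyz": [0, 0, -6], "delta_rot": [0, 0, 0]}, {"fingers": 1, "xyz": [0, 0, -9], "delta_rot": [0, 0, 0]}, {"fingers": 1, "xyz": [0, 0, -11], "delta_rot": [0, 0, 0]}, {"fingers": 1, "xyz": [0, 0, -12], "delta_rot": [0, 0, 0]}]}}

```text
time: 8.73
eef_pos: [0.4926, -0.2267, 0.2983]
orientation: [0.002, -0.084, 0.996, -0.001]
wrist_force: [0.0, -0.2, 0.6]
opening: 0.0777
gripper_force: 0.0
```

Call:
{"api": "send_rows", "payload": {"series": [{"fingers": 1, "xyz": [0, 1, 0], "delta_rot": [0, 0, -0.01]}, {"fingers": 1, "xyz": [-0.2, 4, 0], "delta_rot": [0, 0, -0.01]}, {"fingers": 1, "xyz": [-0.4, 7.5, 0], "delta_rot": [0, 0, -0.01]}, {"fingers": 1, "xyz": [-0.5, 11, 0], "delta_rot": [0, 0, -0.01]}, {"fingers": 1, "xyz": [-0.5, 14.5, 0], "delta_rot": [0, 0, -0.01]}, {"fingers": 1, "xyz": [-0.5, 17.5, 0], "delta_rot": [0, 0, -0.01]}, {"fingers": 1, "xyz": [-0.5, 19.6, 0], "delta_rot": [0, 0, -0.01]}, {"fingers": 1, "xyz": [-0.5, 20.35, 0], "delta_rot": [0, 0, -0.01]}, {"fingers": 1, "xyz": [-0.5, 20.35, 0], "delta_rot": [0, 0, -0.01]}, {"fingers": 1, "xyz": [-0.5, 20.35, 0], "delta_rot": [0, 0, -0.01]}]}}

```text
time: 9.57
eef_pos: [0.4621, -0.0253, 0.2941]
orientation: [-0.001, -0.089, 0.996, -0.0]
wrist_force: [0.5, -0.4, 0.1]
opening: 0.0884
gripper_force: 0.0
```

```bash
cat > c.py <<'E'
from h import *
def jaw(n,save=None):
    im,d,W=cloud(n); X,Y=cl(W); Z=W[...,2]
    if save: cv2.imwrite(f'pics/{save}.png',im[:,:,::-1])
    hsv=cv2.cvtColor(im,cv2.COLOR_RGB2HSV); H,S,V=[hsv[...,k].astype(int) for k in range(3)]
    m=(abs(X)<.03)&(Y<.02)&(Y>-.16)&(Z>.03)&(Z<.075)
    f=lambda s,t: print(n,t,s.sum(),'Y mm',(np.percentile(Y[s],[2,50,98])*1000).round(1)) if s.sum()>4 else print(n,t,'none')
    f(m&((H<6)|(H>172))&(S>150),'red'); f(m&(H>18)&(H<35)&(S>190),'yellow'); f(m&(V<85)&(S<90)&(Z>.04),'cup')
    wood=(H>8)&(H<30)&(S>30)
    f((abs(X+.006)<.055)&wood&(abs(Z-.0645)<.003)&(Y<-.08)&(Y>-.166),'foottop')
    b=(H>105)&(H<130)&(S>100)&(abs(X)<.07)&(Y>-.2)&(Y<-.08)&(Z>.05)
    f(b,'div'); 
    if b.sum()>9: print('   div X',np.percentile(X[b],[1,99]).round(4),'Z',np.percentile(Z[b],[1,99]).round(4))
    return im,W,X,Y,Z,H,S,V
E
python3 - <<'E'
from c import *
for n in ['side','top']: jaw(n)
im,W,X,Y,Z,H,S,V=jaw('wrist','w5')
o=(H<16)&(S>180)&(V>130)&(Z>.12)&(abs(X)<.05)
print('bars',o.sum(),'X',np.percentile(X[o],[1,99]).round(4)); ys=np.sort(Y[o]); i=np.argmax(np.diff(ys)); print('Y',ys[0],ys[i],ys[i+1],ys[-1],'Zmax',np.percentile(Z[o],98))
p,R,o=pose(); print(np.round(cl(p),4),p.round(4),o['opening']); go([.4608,-.0251,.1753],np.radians(100.25))
E
```

```text
side red 94 Y mm [-73.8 -72.6 -69.2]
side yellow 14 Y mm [-63.8 -58.3 -52.3]
side cup 155 Y mm [-50.4 -40.5 -26.5]
side foottop 692 Y mm [-153.8 -139.9  -93.6]
side div 981 Y mm [-129.3 -127.8 -121.3]
   div X [-0.0507  0.0372] Z [0.0599 0.1557]
top red none
top yellow none
top cup 11 Y mm [-117.6 -117.1 -115.9]
top foottop 257 Y mm [-150.2 -102.   -89.9]
top div 290 Y mm [-124.3 -117.6 -116.3]
   div X [-0.051  0.035] Z [0.0581 0.1565]
wrist red 137 Y mm [-71.1 -68.3 -66. ]
wrist yellow 191 Y mm [-66.7 -61.  -53. ]
wrist cup 515 Y mm [-119.3  -27.1  -22.3]
wrist foottop 2221 Y mm [-148.1 -102.7  -91.9]
wrist div 5479 Y mm [-122.2 -119.1 -117.7]
   div X [-0.0489  0.0375] Z [0.0581 0.1551]
bars 1434 X [-0.027   0.0275]
Y 0.04859000184960161 0.06119796646878422 0.09228341238412484 0.11116630573741557 Zmax 0.13678284384516018
[0.0015 0.0785] [ 0.4625 -0.0263  0.2945] 0.08798625998341336
t 9.72 p [ 0.4625 -0.0263  0.2945] yaw 100.06 tilt [-0.0003 -0.0006] shift cm [ 0.15  0.15 11.92] rotz -0.0032
```

View pics/w5.png

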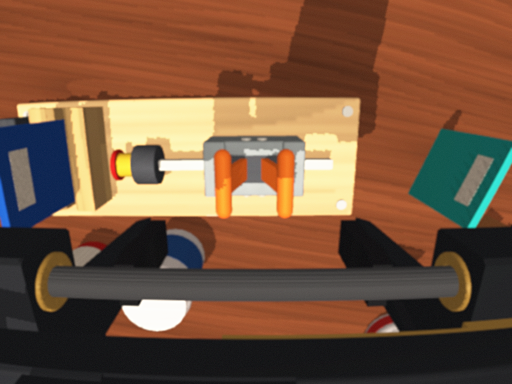

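The wrist view shows the divider upright in the foot at left. The bars are at columns 223 and 286, rows 150–215, between the open fingers. The pad face reads about -72 mm, so rod is about 27 mm, leaving about 33 mm to contact at the stop and 10 mm more of press. That is about three full pumps. Descending on the levers.

Call:
{"api": "send_rows", "payload": {"series": [{"fingers": 1, "xyz": [0.1, 0.1, 1.5], "delta_rot": [0, 0, 0]}, {"fingers": 1, "xyz": [0.1, 0.1, 4], "delta_rot": [0, 0, 0]}, {"fingers": 1, "xyz": [0.1, 0.1, 7], "delta_rot": [0, 0, 0]}, {"fingers": 1, "xyz": [0.1, 0.1, 9.5], "delta_rot": [0, 0, 0]}, {"fingers": 1, "xyz": [0.1, 0.1, 11.2], "delta_rot": [0, 0, 0]}, {"fingers": 1, "xyz": [0.1, 0.1, 11.8], "delta_rot": [0, 0, 0]}, {"fingers": 1, "xyz": [0.1, 0.1, 11.8], "delta_rot": [0, 0, 0]}, {"fingers": 1, "xyz": [0.1, 0.1, 11.8], "delta_rot": [0, 0, 0]}]}}

```text
time: 10.38
eef_pos: [0.4617, -0.0245, 0.1772]
orientation: [0.0, -0.088, 0.996, -0.0]
wrist_force: [0.5, -0.7, 1.1]
opening: 0.0875
gripper_force: 0.0
```

Call:
{"api": "send_rows", "payload": {"series": [{"fingers": 0.6, "xyz": [0, 0, 0], "delta_rot": [0, 0, 0]}, {"fingers": 0.4, "xyz": [0, 0, 0], "delta_rot": [0, 0, 0]}, {"fingers": 0.4, "xyz": [0, 0, 0], "delta_rot": [0, 0, 0]}, {"fingers": 0.4, "xyz": [0, 0, 0], "delta_rot": [0, 0, 0]}, {"fingers": 0.4, "xyz": [0, 0, 0], "delta_rot": [0, 0, 0]}, {"fingers": 0.4, "xyz": [0, 0, 0], "delta_rot": [0, 0, 0]}, {"fingers": 0.4, "xyz": [0, 0, 0], "delta_rot": [0, 0, 0]}, {"fingers": 0.4, "xyz": [0, 0, 0], "delta_rot": [0, 0, 0]}, {"fingers": 0.4, "xyz": [0, 0, 0], "delta_rot": [0, 0, 0]}, {"fingers": 0.4, "xyz": [0, 0, 0], "delta_rot": [0, 0, 0]}]}}

```text
time: 11.22
eef_pos: [0.4627, -0.0252, 0.1786]
orientation: [0.002, -0.088, 0.996, -0.001]
wrist_force: [-2.2, -3.2, 16.2]
opening: 0.037
gripper_force: 29.9
```

```bash
python3 - <<'E'
from c import *
jaw('side'); jaw('wrist')
p,R,o=pose(); print(np.round(cl(p),4),p.round(4),o['opening'],o['gripper_force'],o['wrist_force'],o['time'])
E
```

```text
side red 34 Y mm [-85.3 -83.9 -81.2]
side yellow 15 Y mm [-75.5 -69.3 -64.1]
side cup 156 Y mm [-61.9 -52.2 -38.8]
side foottop 685 Y mm [-153.6 -140.   -93.6]
side div 988 Y mm [-129.2 -127.8 -121.4]
   div X [-0.0508  0.0366] Z [0.0601 0.156 ]
wrist red 465 Y mm [-91.3 -79.2 -77.4]
wrist yellow 382 Y mm [-78.4 -72.8 -66.5]
wrist cup 1414 Y mm [-56.7 -35.1 -33.6]
wrist foottop 1415 Y mm [-106.7  -95.3  -91.3]
wrist div none
[0.0019 0.0795] [ 0.4628 -0.0252  0.1786] 0.037577518717359544 29.861259162425995 [-2.46102014 -4.66590834 16.71552345] 11.3167
```

Call:
{"api": "send_rows", "payload": {"series": [{"fingers": 0.85, "xyz": [0, 0, 0], "delta_rot": [0, 0, 0]}, {"fingers": 0.85, "xyz": [0, 0, 0], "delta_rot": [0, 0, 0]}, {"fingers": 0.85, "xyz": [0, 0, 0], "delta_rot": [0, 0, 0]}, {"fingers": 0.85, "xyz": [0, 0, 0], "delta_rot": [0, 0, 0]}, {"fingers": 0.85, "xyz": [0, 0, 0], "delta_rot": [0, 0, 0]}, {"fingers": 0.85, "xyz": [0, 0, 0], "delta_rot": [0, 0, 0]}, {"fingers": 0.85, "xyz": [0, 0, 0], "delta_rot": [0, 0, 0]}, {"fingers": 0.85, "xyz": [0, 0, 0], "delta_rot": [0, 0, 0]}]}}

```text
time: 11.98
eef_pos: [0.4612, -0.0235, 0.1768]
orientation: [-0.0, -0.089, 0.996, 0.0]
wrist_force: [0.1, 0.3, 0.8]
opening: 0.075
gripper_force: 0.0
```

```bash
python3 - <<'E'
from c import *
jaw('side'); im,W,X,Y,Z,H,S,V=jaw('wrist','w6')
o=(H<16)&(S>180)&(V>130)&(Z>.11)&(abs(X)<.05)
ys=np.sort(Y[o]); i=np.argmax(np.diff(ys)); print('bars Y',ys[0],ys[i],ys[i+1],ys[-1],'Zmax',np.percentile(Z[o],98))
p,R,o=pose(); print(np.round(cl(p),4),p.round(4),o['opening'],o['wrist_force'],o['time'])
E
```

```text
side red 36 Y mm [-85.4 -84.  -81.4]
side yellow 12 Y mm [-75.4 -69.1 -64.4]
side cup 151 Y mm [-62.2 -52.8 -39.2]
side foottop 692 Y mm [-153.5 -139.6  -93.3]
side div 987 Y mm [-129.3 -127.9 -121.4]
   div X [-0.0508  0.0359] Z [0.0596 0.1559]
wrist red 473 Y mm [-92.4 -79.2 -77.5]
wrist yellow 441 Y mm [-78.4 -72.7 -66.8]
wrist cup 1512 Y mm [-56.7 -35.2 -33.6]
wrist foottop 396 Y mm [-99.  -92.9 -91.2]
wrist div none
bars Y 0.04482998647497246 0.07076439123724197 0.09180394896550813 0.11162936265430802 Zmax 0.13697851665398963
[0.0007 0.0814] [ 0.4612 -0.0235  0.1768] 0.07522265982127142 [-0.32019469 -0.62383741 -0.08156394] 12.0833
```

View pics/w6.png

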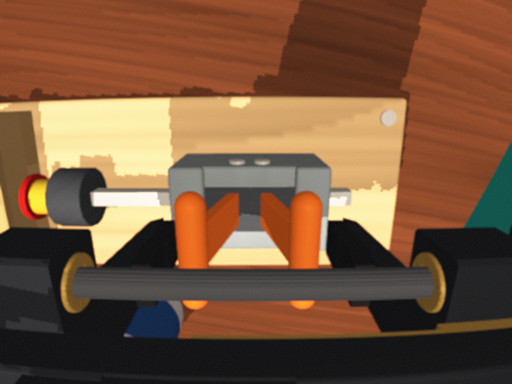

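The view shows the levers sprung apart at columns 191 and 304, and the rod advanced about 11.5 mm. Pump 2:

Call:
{"api": "send_rows", "payload": {"series": [{"fingers": 0.4, "xyz": [0, 0, 0], "delta_rot": [0, 0, 0]}, {"fingers": 0.4, "xyz": [0, 0, -0.05], "delta_rot": [0, 0, 0]}, {"fingers": 0.4, "xyz": [0, 0, -0.1], "delta_rot": [0, 0, 0]}, {"fingers": 0.4, "xyz": [0, 0, -0.15], "delta_rot": [0, 0, 0]}, {"fingers": 0.4, "xyz": [0, 0, -0.2], "delta_rot": [0, 0, 0]}, {"fingers": 0.4, "xyz": [0, 0, -0.2], "delta_rot": [0, 0, 0]}, {"fingers": 0.4, "xyz": [0, 0, -0.2], "delta_rot": [0, 0, 0]}, {"fingers": 0.4, "xyz": [0, 0, -0.2], "delta_rot": [0, 0, 0]}]}}

```text
time: 12.75
eef_pos: [0.4617, -0.0254, 0.1799]
orientation: [0.0, -0.088, 0.996, -0.001]
wrist_force: [-4.4, -4.9, 13.5]
opening: 0.0378
gripper_force: 30.1
```

```bash
cat > s.py <<'E'
from c import *
for n in ['side','wrist']: jaw(n)
p,R,o=pose(); print(np.round(cl(p),4),p.round(4),o['opening'],o['gripper_force'],o['wrist_force'],o['time'])
E
python3 s.py
```

```text
side red none
side yellow 6 Y mm [-78.6 -77.1 -76.3]
side cup 160 Y mm [-72.8 -63.7 -49.6]
side foottop 694 Y mm [-153.7 -139.9  -93.6]
side div 982 Y mm [-129.3 -127.8 -121.6]
   div X [-0.0509  0.037 ] Z [0.0607 0.1558]
wrist red 451 Y mm [-92.  -87.9 -86. ]
wrist yellow 306 Y mm [-87.2 -82.8 -77.7]
wrist cup 1454 Y mm [-67.5 -45.7 -44.2]
wrist foottop 1598 Y mm [-107.7  -95.6  -91.3]
wrist div none
[0.0008 0.0795] [ 0.4617 -0.0254  0.1799] 0.03794441189583446 30.135476030409336 [-3.20886842 -5.56048727 14.22208691] 12.85
```

Call:
{"api": "send_rows", "payload": {"series": [{"fingers": 0.85, "xyz": [0, 0, 0.1], "delta_rot": [0, 0, 0]}, {"fingers": 0.85, "xyz": [0, 0, 0.2], "delta_rot": [0, 0, 0]}, {"fingers": 0.85, "xyz": [0, 0, 0.2], "delta_rot": [0, 0, 0]}, {"fingers": 0.85, "xyz": [0, 0, 0.2], "delta_rot": [0, 0, 0]}, {"fingers": 0.85, "xyz": [0, 0, 0.2], "delta_rot": [0, 0, 0]}, {"fingers": 0.85, "xyz": [0, 0, 0.2], "delta_rot": [0, 0, 0]}, {"fingers": 0.85, "xyz": [0, 0, 0.2], "delta_rot": [0, 0, 0]}, {"fingers": 0.85, "xyz": [0, 0, 0.2], "delta_rot": [0, 0, 0]}]}}

```text
time: 13.52
eef_pos: [0.4612, -0.0234, 0.1767]
orientation: [-0.0, -0.089, 0.996, 0.0]
wrist_force: [-0.0, 0.2, 1.2]
opening: 0.0749
gripper_force: 0.0
```

```bash
python3 s.py
```

```text
side red none
side yellow 6 Y mm [-79.4 -77.7 -76.1]
side cup 159 Y mm [-72.8 -62.9 -49.4]
side foottop 680 Y mm [-153.9 -140.6  -95.1]
side div 971 Y mm [-129.5 -128.1 -121.8]
   div X [-0.0506  0.036 ] Z [0.0606 0.1559]
wrist red 477 Y mm [-92.5 -88.3 -86.6]
wrist yellow 381 Y mm [-88.  -82.8 -77.7]
wrist cup 1628 Y mm [-67.7 -45.9 -44.2]
wrist foottop 357 Y mm [-99.5 -93.2 -91.4]
wrist div none
[0.0007 0.0814] [ 0.4612 -0.0236  0.1767] 0.07485054971749734 0.0 [-0.03652615 -0.30224869  0.22695862] 13.6167
```

Each pump gives about 11 mm. Pump 3:

Call:
{"api": "send_rows", "payload": {"series": [{"fingers": 0.4, "xyz": [0, 0, 0], "delta_rot": [0, 0, 0]}, {"fingers": 0.4, "xyz": [0, 0, -0.05], "delta_rot": [0, 0, 0]}, {"fingers": 0.4, "xyz": [0, 0, -0.1], "delta_rot": [0, 0, 0]}, {"fingers": 0.4, "xyz": [0, 0, -0.15], "delta_rot": [0, 0, 0]}, {"fingers": 0.4, "xyz": [0, 0, -0.2], "delta_rot": [0, 0, 0]}, {"fingers": 0.4, "xyz": [0, 0, -0.2], "delta_rot": [0, 0, 0]}, {"fingers": 0.4, "xyz": [0, 0, -0.2], "delta_rot": [0, 0, 0]}, {"fingers": 0.4, "xyz": [0, 0, -0.2], "delta_rot": [0, 0, 0]}]}}

```text
time: 14.28
eef_pos: [0.4616, -0.0254, 0.1799]
orientation: [0.0, -0.088, 0.996, -0.001]
wrist_force: [-3.3, -4.9, 13.8]
opening: 0.0377
gripper_force: 30.2
```

```bash
python3 s.py
```

```text
side red none
side yellow none
side cup 161 Y mm [-80.9 -70.2 -57.6]
side foottop 720 Y mm [-160.  -145.8 -100.5]
side div 882 Y mm [-139.2 -136.5 -131.2]
   div X [-0.0508  0.0367] Z [0.0621 0.156 ]
wrist red 446 Y mm [-98.5 -94.4 -92.6]
wrist yellow 241 Y mm [-93.5 -90.  -85.7]
wrist cup 1501 Y mm [-75.9 -53.5 -52.1]
wrist foottop 799 Y mm [-108.6 -100.2  -97.5]
wrist div none
[0.0008 0.0795] [ 0.4617 -0.0254  0.1799] 0.03773154929598969 30.159205086529255 [-3.67043472 -5.06100036 14.16223741] 14.3833
```

Call:
{"api": "send_rows", "payload": {"series": [{"fingers": 0.85, "xyz": [0, 0, 0.1], "delta_rot": [0, 0, 0]}, {"fingers": 0.85, "xyz": [0, 0, 0.2], "delta_rot": [0, 0, 0]}, {"fingers": 0.85, "xyz": [0, 0, 0.2], "delta_rot": [0, 0, 0]}, {"fingers": 0.85, "xyz": [0, 0, 0.2], "delta_rot": [0, 0, 0]}, {"fingers": 0.85, "xyz": [0, 0, 0.2], "delta_rot": [0, 0, 0]}, {"fingers": 0.85, "xyz": [0, 0, 0.2], "delta_rot": [0, 0, 0]}, {"fingers": 0.85, "xyz": [0, 0, 0.2], "delta_rot": [0, 0, 0]}, {"fingers": 0.85, "xyz": [0, 0, 0.2], "delta_rot": [0, 0, 0]}]}}

```text
time: 15.05
eef_pos: [0.4612, -0.0235, 0.1767]
orientation: [-0.0, -0.089, 0.996, 0.0]
wrist_force: [0.6, -0.4, -0.3]
opening: 0.075
gripper_force: 0.0
```

```bash
python3 s.py; python3 - <<'E'
from h import *
o=[cv2.resize(bot.grab_frame('side')[0][210:360,180:380,::-1],(800,600))]
cv2.imwrite('pics/s7.png',o[0])
E
```

```text
side red none
side yellow 8 Y mm [-89.2 -85.9 -82.9]
side cup 160 Y mm [-80.9 -70.9 -57.8]
side foottop 665 Y mm [-162.7 -149.8 -103.4]
side div 1156 Y mm [-135.1 -130.4 -119.8]
   div X [-0.0503  0.0374] Z [0.057  0.1555]
wrist red 410 Y mm [-100.4  -96.8  -95.3]
wrist yellow 401 Y mm [-96.4 -91.3 -85.9]
wrist cup 1691 Y mm [-75.7 -53.8 -52.1]
wrist foottop 18 Y mm [-102.3 -100.9  -99.9]
wrist div none
[0.0008 0.0814] [ 0.4613 -0.0236  0.1767] 0.07526497026633412 0.0 [-0.31713117 -0.14069483  0.02796744] 15.15
```

View pics/s7.png

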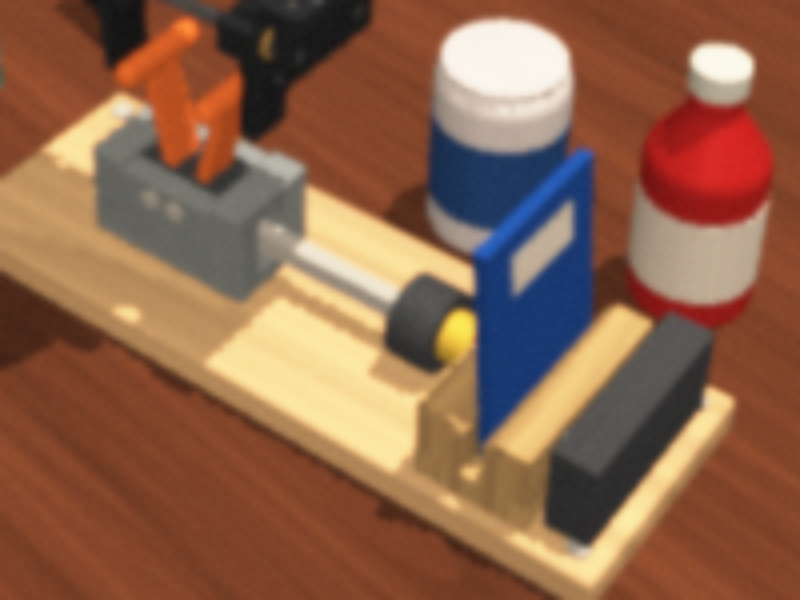

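The side crop shows the divider standing in the slot, top edge (480–590, 150–250), leaning a little within the slot's slack. The foot is about 3 mm short of the stop. Another full pump can add at most 14 mm, giving under 12 mm press, so it is safe.

Call:
{"api": "send_rows", "payload": {"series": [{"fingers": 0.4, "xyz": [0, 0, 0], "delta_rot": [0, 0, 0]}, {"fingers": 0.4, "xyz": [0, 0, -0.05], "delta_rot": [0, 0, 0]}, {"fingers": 0.4, "xyz": [0, 0, -0.1], "delta_rot": [0, 0, 0]}, {"fingers": 0.4, "xyz": [0, 0, -0.15], "delta_rot": [0, 0, 0]}, {"fingers": 0.4, "xyz": [0, 0, -0.2], "delta_rot": [0, 0, 0]}, {"fingers": 0.4, "xyz": [0, 0, -0.2], "delta_rot": [0, 0, 0]}, {"fingers": 0.4, "xyz": [0, 0, -0.2], "delta_rot": [0, 0, 0]}, {"fingers": 0.4, "xyz": [0, 0, -0.2], "delta_rot": [0, 0, 0]}, {"fingers": 0.4, "xyz": [0, 0, -0.2], "delta_rot": [0, 0, 0]}, {"fingers": 0.4, "xyz": [0, 0, -0.2], "delta_rot": [0, 0, 0]}]}}

```text
time: 16.03
eef_pos: [0.4616, -0.0254, 0.1799]
orientation: [0.0, -0.088, 0.996, -0.001]
wrist_force: [-3.1, -5.5, 15.3]
opening: 0.0379
gripper_force: 30.2
```

```bash
python3 s.py; python3 -c "
from c import *
im=jaw('wrist')[0]; cv2.imwrite('pics/w8.png',im[:,:,::-1])"
```

```text
side red none
side yellow none
side cup 160 Y mm [-88.7 -77.9 -64.9]
side foottop 643 Y mm [-164.8 -151.9 -106.6]
side div 1009 Y mm [-140.6 -138.8 -131.2]
   div X [-0.0508  0.038 ] Z [0.0585 0.1557]
wrist red 408 Y mm [-104.7 -100.9  -99.1]
wrist yellow 212 Y mm [-100.4  -97.3  -93.8]
wrist cup 1537 Y mm [-83.3 -61.1 -59.7]
wrist foottop 304 Y mm [-108.9 -105.2  -84.3]
wrist div none
[0.0008 0.0795] [ 0.4616 -0.0254  0.1799] 0.03780334582517157 30.175924077630043 [-3.54243206 -4.7621965  15.66293209] 16.1333
wrist red 406 Y mm [-104.6 -100.8  -99.3]
wrist yellow 205 Y mm [-100.5  -97.4  -93.7]
wrist cup 1536 Y mm [-83.4 -61.1 -59.6]
wrist foottop 310 Y mm [-109.1 -105.3  -84. ]
wrist div none
```

View pics/w8.png

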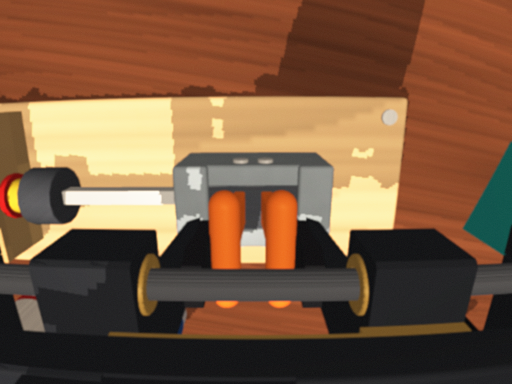

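Foot is at the stop (edge about -105), and the pad is pressed about 6 mm. I'll release and take a further, stepwise squeeze.

Call:
{"api": "send_rows", "payload": {"series": [{"fingers": 0.85, "xyz": [0, 0, 0.1], "delta_rot": [0, 0, 0]}, {"fingers": 0.85, "xyz": [0, 0, 0.2], "delta_rot": [0, 0, 0]}, {"fingers": 0.85, "xyz": [0, 0, 0.2], "delta_rot": [0, 0, 0]}, {"fingers": 0.85, "xyz": [0, 0, 0.2], "delta_rot": [0, 0, 0]}, {"fingers": 0.85, "xyz": [0, 0, 0.2], "delta_rot": [0, 0, 0]}, {"fingers": 0.85, "xyz": [0, 0, 0.2], "delta_rot": [0, 0, 0]}, {"fingers": 0.85, "xyz": [0, 0, 0.2], "delta_rot": [0, 0, 0]}, {"fingers": 0.85, "xyz": [0, 0, 0.2], "delta_rot": [0, 0, 0]}]}}

```text
time: 16.85
eef_pos: [0.4612, -0.0234, 0.1767]
orientation: [-0.0, -0.089, 0.996, 0.0]
wrist_force: [-0.6, 0.3, 0.3]
opening: 0.0748
gripper_force: 0.0
```

```bash
python3 s.py
```

```text
side red none
side yellow none
side cup 159 Y mm [-88.5 -78.5 -64.4]
side foottop 632 Y mm [-164.6 -151.8 -106.9]
side div 1033 Y mm [-140.3 -137.9 -130. ]
   div X [-0.0504  0.0374] Z [0.0578 0.1558]
wrist red 232 Y mm [-104.2 -100.5  -99.3]
wrist yellow 230 Y mm [-100.5  -97.4  -93.6]
wrist cup 1725 Y mm [-83.4 -61.4 -59.7]
wrist foottop 42 Y mm [-86.2 -84.9 -83.5]
wrist div none
[0.0007 0.0814] [ 0.4613 -0.0236  0.1767] 0.07475905105475295 0.0 [ 0.41985279 -0.36479753  0.59184589] 16.95
```

Call:
{"api": "send_rows", "payload": {"series": [{"fingers": 0.6, "xyz": [0, 0, 0], "delta_rot": [0, 0, 0]}, {"fingers": 0.55, "xyz": [0, 0, -0.05], "delta_rot": [0, 0, 0]}, {"fingers": 0.55, "xyz": [0, 0, -0.1], "delta_rot": [0, 0, 0]}, {"fingers": 0.55, "xyz": [0, 0, -0.1], "delta_rot": [0, 0, 0]}, {"fingers": 0.55, "xyz": [0, 0, -0.1], "delta_rot": [0, 0, 0]}, {"fingers": 0.55, "xyz": [0, 0, -0.1], "delta_rot": [0, 0, 0]}, {"fingers": 0.55, "xyz": [0, 0, -0.1], "delta_rot": [0, 0, 0]}]}}

```text
time: 17.53
eef_pos: [0.4616, -0.0254, 0.1788]
orientation: [0.0, -0.088, 0.996, -0.001]
wrist_force: [-2.1, -5.4, 13.5]
opening: 0.0488
gripper_force: 12.2
```

```bash
python3 s.py
```

```text
side red none
side yellow none
side cup 167 Y mm [-89.6 -80.4 -66.6]
side foottop 659 Y mm [-164.8 -151.4 -107. ]
side div 944 Y mm [-142.3 -141.  -135.2]
   div X [-0.0507  0.037 ] Z [0.0608 0.1556]
wrist red 373 Y mm [-104.7 -100.9  -99.4]
wrist yellow 155 Y mm [-101.   -98.2  -95.2]
wrist cup 1561 Y mm [-85.2 -62.9 -61.4]
wrist foottop 229 Y mm [-108.2 -105.2  -86.3]
wrist div none
[0.0008 0.0795] [ 0.4617 -0.0254  0.1788] 0.04870767396678292 12.227091193199158 [-3.73789068 -5.00019898 14.39010644] 17.6333
```

Call:
{"api": "send_rows", "payload": {"series": [{"fingers": 0.53, "xyz": [0, 0, 0], "delta_rot": [0, 0, 0]}, {"fingers": 0.51, "xyz": [0, 0, 0], "delta_rot": [0, 0, 0]}, {"fingers": 0.49, "xyz": [0, 0, -0.05], "delta_rot": [0, 0, 0]}, {"fingers": 0.49, "xyz": [0, 0, -0.05], "delta_rot": [0, 0, 0]}, {"fingers": 0.49, "xyz": [0, 0, -0.05], "delta_rot": [0, 0, 0]}, {"fingers": 0.49, "xyz": [0, 0, -0.05], "delta_rot": [0, 0, 0]}]}}

```text
time: 18.13
eef_pos: [0.4616, -0.0254, 0.1794]
orientation: [0.0, -0.088, 0.996, -0.001]
wrist_force: [-4.1, -5.4, 14.6]
opening: 0.0434
gripper_force: 13.5
```

```bash
python3 s.py
```

```text
side red none
side yellow none
side cup 166 Y mm [-92.1 -81.6 -68.5]
side foottop 681 Y mm [-164.7 -150.8 -105. ]
side div 869 Y mm [-146.3 -143.4 -138.2]
   div X [-0.0507  0.0369] Z [0.0618 0.1558]
wrist red 370 Y mm [-104.8 -101.   -99.2]
wrist yellow 82 Y mm [-100.6  -99.1  -97.2]
wrist cup 1562 Y mm [-87.1 -64.9 -63.4]
wrist foottop 282 Y mm [-108.7 -105.3  -87.9]
wrist div none
[0.0008 0.0795] [ 0.4617 -0.0254  0.1794] 0.04340219039374414 13.44975946471095 [-3.2820134  -4.9674545  14.89318694] 18.2333
```

Comparing pad-to-rim distance with the free state puts the press at about 8.6 mm. One small further squeeze.

Call:
{"api": "send_rows", "payload": {"series": [{"fingers": 0.48, "xyz": [0, 0, 0], "delta_rot": [0, 0, 0]}, {"fingers": 0.465, "xyz": [0, 0, 0], "delta_rot": [0, 0, 0]}, {"fingers": 0.45, "xyz": [0, 0, -0.05], "delta_rot": [0, 0, 0]}, {"fingers": 0.45, "xyz": [0, 0, -0.05], "delta_rot": [0, 0, 0]}, {"fingers": 0.45, "xyz": [0, 0, -0.05], "delta_rot": [0, 0, 0]}, {"fingers": 0.45, "xyz": [0, 0, -0.05], "delta_rot": [0, 0, 0]}, {"fingers": 0.45, "xyz": [0, 0, -0.05], "delta_rot": [0, 0, 0]}, {"fingers": 0.45, "xyz": [0, 0, -0.05], "delta_rot": [0, 0, 0]}]}}

```text
time: 18.9
eef_pos: [0.4616, -0.0254, 0.1798]
orientation: [0.0, -0.088, 0.996, -0.001]
wrist_force: [-2.2, -5.4, 12.6]
opening: 0.0398
gripper_force: 14.0
```

```bash
python3 s.py; python3 - <<'E'
from h import *
o=np.hstack([cv2.resize(bot.grab_frame('side')[0][210:360,230:380,::-1],(450,450)),cv2.resize(bot.grab_frame('wrist')[0][120:280,0:120,::-1],(338,450))])
cv2.imwrite('pics/f9.png',o)
E
```

```text
side red none
side yellow none
side cup 165 Y mm [-93.2 -83.4 -70.1]
side foottop 666 Y mm [-164.7 -151.2 -107.1]
side div 907 Y mm [-143.9 -141.9 -136.3]
   div X [-0.0505  0.0374] Z [0.0614 0.1558]
wrist red 357 Y mm [-105.  -101.1  -99.3]
wrist yellow 37 Y mm [-100.7  -99.6  -98.1]
wrist cup 1581 Y mm [-88.4 -66.2 -64.7]
wrist foottop 278 Y mm [-108.7 -105.3  -89.2]
wrist div none
[0.0008 0.0795] [ 0.4617 -0.0254  0.1798] 0.039618688982959886 14.014477394521236 [-2.99433462 -5.96850095 12.81021519] 19.0
```

View pics/f9.png

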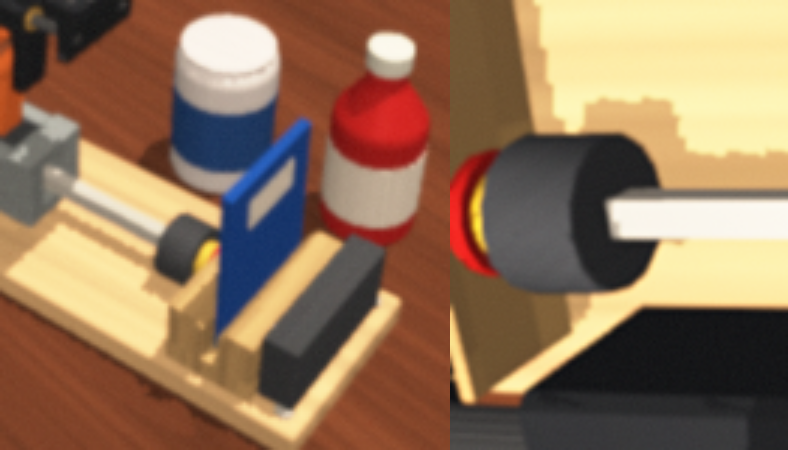

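The final view shows the divider in the slot (side crop, around (265,230)), the foot against the stop, and the pad about half pressed (right crop: cup rim at 490, red disc at 475). Rim distance gives about 9.8 mm and rod advance about 10.4 mm. Handing in.

```bash
python3 -c "
from workcell import bot
print(bot.finish_job())"
```

```text
the job is handed in; nothing more can be done
None
```

The job is handed in: the blue divider is home in the foot's slot (about 1 mm off centre along it, leaning slightly within the slot's slack), the foot is pinched against the stop, and the levers are held squeezed with the pad pressed about 10 of 20 mm, estimated from the camera images.

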